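# Release the gel tank's clamp and hold a gel cassette in its slot

### The job

Throw the gel tank's tension lever right back to its release stop so that the clamp plate opens the cassette slot, then take the gel cassette out of the rack and pass it upright down the slot between core and clamp plate, without forcing it. Finish while still holding the cassette in there, its lower edge hanging about 10 mm above the ledge it will sit on (do not set it down), so that I can check the gasket before it is seated. Leave the lever released, and leave the spare dam, the tip box and the bottle where they stand.

Things in the scene. Friction and masses are not known exactly. Their poses are not given: they have to be found in the camera images.
- tank: Open clear plastic mini gel tank, fixed, 108 (x) x 140 (y) x 105 mm high. Origin on the bench under the middle of the cassette slot; z up, x across the slot, y along it. From -x to +x: wall (outside x=-64 mm); dark grey hollow core (-48 to -5, 94 high; its hollow is not the slot); slot; off-white clamp plate, 94 high; fixed grey wedge (19 to 36, hinge lugs 107 high); wall (outside x=44).
- slot_mouth (a point): Middle of the slot's mouth, 92 mm above the bench, axes as the tank's. The slot is centred on tank x=0, y=0 and, when released, measures 10 mm (x) by 104 mm (y) from the ledge up to 84 mm above the bench; bevelled edges widen it to some 18 x 115 mm at the mouth.
- slot_ledge (a point): Middle of the ledge at the bottom of the slot, on which a seated cassette rests, 20 mm above the bench (72 mm below slot_mouth). Axes as the tank's.
- tension_lever (a joint): Angle (rad) of the black lever about tank y. 0 = locked: leans 0.6 rad from upright to tank -x, over the slot, whose gap is then 4 mm. Grows as it is thrown to tank +x (0.6 = upright) up to the release stop at 1.6, leaning 1.0 rad to +x, where the gap is 10 mm (gap grows in proportion). Starts at 0 to 0.4. Stiff: stays where left; 2 to 4 N near its tip move it.
- lever_pivot (a point): Middle of the lever's hinge axis: tank x=28 mm, y=0, 100 mm above the bench. Axes as the tank's.
- lever_tip (a point): Middle of the lever's cross-grip, 62 mm from the pivot. Lever arm: flat bar 6 mm thick, 30 mm wide along tank y. Cross-grip at its end: 10 mm thick, 50 mm wide along tank y, 55 to 69 mm from the pivot. Free to be pushed from its -x side; from locked to upright its tip rises 11 mm, so a push there should rise too (rubber grip).
- rack: White plastic rack, fixed, 120 (x) x 124 (y) mm, with two parallel grooves along its y at x=-35 and +35 mm: floor 8 mm, walls up to 32 mm above the bench, 10.6 mm wide, 104 mm long. One holds the gel cassette, the other the spare dam. Origin on the bench under its middle.
- cassette: Gel cassette: flat off-white plate 100 mm high (z), 100 wide (y), 8 thick (x), grey gel window and a row of wells on both faces; top 14 mm only 84 wide; lowest 6 mm tapered to 5 thick, 96 wide. 70 to 120 g. Stands upright in a groove of the rack, 76 mm of it above the groove walls. Origin at the middle of its lower edge. Either face may look to the core.
- spare_dam: Spare buffer dam, bystander: plain grey plate 100 wide (y) x 8 thick (x) x 70 mm high in the rack's other groove, lower than the cassette and without window. Origin at the middle of its lower edge.
- tip_box: Bystander: navy pipette-tip box with clear lid, 126 (x) x 86 (y) x 90 mm high, loose on the bench. Origin under its middle.
- reagent_bottle: Bystander: loose upright bottle, 60 mm diameter, 130 mm high. Origin under its middle.

How it is judged:
On the way, in this order (a step that is already met when the one before it is completed fails the run):
1. the tension lever is thrown back to its release stop (within 0.15 rad) (value of joint tension_lever above 1.45 rad), for 0.2 s.
2. the gripped cassette's lower edge has passed the slot's mouth by 15 mm or more (contact force between the fingers and cassette above 1.5 N and value of joint tension_lever above 1.45 rad and x of cassette in the frame of slot_ledge between -0.003 and 0.003 m and y of cassette in the frame of slot_ledge between -0.006 and 0.006 m and angle between the x axis of cassette and the x axis of tank, either way round below 0.12 rad and angle between cassette's own z axis and vertical below 0.08 rad and z of cassette in the frame of slot_mouth below -0.015 m), for 0.1 s.
At the end, for the whole second after the job is handed in: Lever within 0.15 rad of its release stop; cassette still, gripped (over 1.5 N), upright (0.08 rad) in the slot, in line (0.12 rad; 3 mm across, 6 mm along), lower edge 4 to 18 mm above the ledge; dam, tip box and bottle within 20 mm of their starts (value of joint tension_lever above 1.45 rad and contact force between the fingers and cassette above 1.5 N and x of cassette in the frame of slot_ledge between -0.003 and 0.003 m and y of cassette in the frame of slot_ledge between -0.006 and 0.006 m and angle between the x axis of cassette and the x axis of tank, either way round below 0.12 rad and angle between cassette's own z axis and vertical below 0.08 rad and z of cassette in the frame of slot_ledge between 0.004 and 0.018 m and linear speed of cassette below 0.02 m/s and distance of each of tip_box, reagent_bottle, spare_dam from where it was at the start of the episode below 0.02 m); the arm keeps its last pose, push and grip.
It fails at once if the cassette is forced against the tank (over 40 N) (contact force between cassette and tank above 40 N).
It fails at once if the cassette is set down on the ledge (x of cassette in the frame of slot_ledge between -0.003 and 0.003 m and y of cassette in the frame of slot_ledge between -0.006 and 0.006 m and angle between the x axis of cassette and the x axis of tank, either way round below 0.12 rad and angle between cassette's own z axis and vertical below 0.08 rad and z of cassette in the frame of slot_ledge below 0.001 m).
It fails at once if a bystander is moved or knocked over (distance of any of tip_box, reagent_bottle, spare_dam from where it was at the start of the episode above 0.03 m or angle between any of tip_box, reagent_bottle, spare_dam's own z axis and vertical above 0.35 rad).
It also fails if it takes over 58 s, if anything falls off the work surface, if the arm or the gripper's body presses on something with over 40 N, if the wrist force passes 120 N, or if a joint passes its speed limit or range.

### The arm

A 7-joint arm with a two-finger parallel gripper is mounted at the origin on the work surface. World frame = base frame: x ahead of the robot, y to its left, z up, the work surface at z = 0. Lengths are in m, angles in rad, forces in N, time in s.
With the tool pointing down it reaches from about 0.35 to 0.775 m from the base axis. Payload 3.1 kg.
Tool frame: the origin (TCP) lies midway between the tips of the shut fingers; the grasp point (between the pads) lies 19 mm behind it (bot.grip_depth is the distance from the TCP to the grasp point, in m); z points along the fingers, y is the direction in which the jaws open and shut (so a half turn about z gives the same grasp; the last joint's range is limited). The gripper opens to 85 mm and grips with 20 to 120 N. Pads are 22 mm wide; open, the fingers measure 114 mm over their backs; the gripper's body (76 mm by 85 mm) begins 54 mm behind the grasp point. The pads swing forward as they close: fully open they stand 13 mm farther back than shut.
Start: joints at [1.186, 0.311, 0.014, 1.512, -0.004, 1.319, -0.027], TCP at [0.185, -0.518, 0.231] pointing down, gripper open.
Joint ranges: [-2.7, 2.7], [-0.3, 1.91], [-1.27, 1.3], [0.12, 2.57], [-1.44, 4.58], [0.2, 2.03], [-3.05, 3.05]. Speed limits (rad/s): [2.79, 2.79, 3.14, 3.14, 3.14, 3.14, 3.14].

### API

Orientations are given as [roll, pitch, yaw] about the fixed x, y, z axes, in that order (R = Rz(yaw) Ry(pitch) Rx(roll)).
In Python, from plant import bot gives the robot as it stands. The module is installed in compiled form; this text tells all that it offers.
- The arm moves only by the tool move_arm, never from a script. Its arguments are lists of equal length, an entry for each row: "turn": the turn, a rotation vector about the world's x, y, z in degrees, a list of three; "travel": the shift along the world's x, y, z in mm, a list of three; "grip": the finger opening in mm, from 0 to 85.4. In form: {"turn": [[ax, ay, az], ...], "travel": [[tx, ty, tz], ...], "grip": [grip, ...]}. A call has 1 to 8 rows; each row is the pose to reach, as a shift and turn from the pose measured when the call began; what a row does not reach only later rows make up. A row lasts 1/8 s, in which the tool goes at most 62.5 mm and 10.7 degrees, less where a joint would pass 70% of its speed; a pose out of reach is approached as far as the arm can. A call with a gripper value outside its range is refused whole. The fingers move at their own pace and stop on an object; "force" is the grip in N (left out, the last holds). Time passes only in rows, so rows that repeat a pose let the fingers close. It gives the time, the measured TCP pose, the force and the opening at its end, in the units of the state.
- bot.get_state(): the state, without advancing time (a new reading comes with each control period).
- bot.grab_frame(name): name is "scene" or "top" or "wrist"; returns the picture (400x640x3 uint8, red, green, blue); there is no depth.
- bot.camera_model(name): a dict with "fov_y" (degrees; the focal length in pixels is half the picture's height over the tangent of half this angle, whatever the lens; pixels are square), "cx", "cy" (the principal point, pixels), "camera_from_world" (4x4, takes a point from world to camera coordinates). Camera axes: x right, y up, looking along -z (the intrinsics and any distortion apply to the point x, -y, -z); pixel columns grow to the right and rows downward; lengths in m; the calibration is good to about 2 mm. A picture is of the moment at which its call begins: read the wrist's pose just before it. camera_model takes no time and is no camera call; for the wrist camera it gives the pose at the moment of the call.
- bot.job_done(): hands the job in, once; it reports no verdict.
Trained networks look in the newest picture that a camera, given by its name, has taken for a name from the list of things; names that differ only in an ending like _2 or _b are one class to them, and where a whole thing is asked for, a point or a joint stands for the part that bears it (a point fixed in the world has none). Each returns a list of dicts, best first, with "p" (0 to 1); they miss things now and then, are a little off and sometimes report something else, mostly with a low value. They report only what shows in the picture. A call takes as long as a camera call.
- bot.recognise(name, camera): "box" ([left, top, right, bottom] in pixels, round what is visible of it).
- bot.masks_of(name, camera): "pixels" (400x640 bool, what is visible of it) and "box" ([left, top, right, bottom] in pixels, round what is visible of it).
The state is a dict: "time": time; "joint_positions": joint angles; "qd": joint speeds; "tau": joint torques, N m; "tcp_pos": TCP position; "tcp_rot": TCP orientation; "ft_force": force on the tool from outside, world axes, zero at the start; "ft_torque": the same for the moment, N m; "gripper_width": opening from 0.0 (shut) to 1.0 (fully open).
Only numpy, scipy, OpenCV 4.12 (cv2) and the standard library are available. Lean on these libraries where they do the work, as an engineer would, in place of code of your own. Each camera call takes 0.05 s, during which the arm holds its last target. There are 200 camera calls.

## Working session

There is one attempt and no reset: what is moved stays moved. The work goes in short steps, Python scripts to look and compute and a tool call to move; the robot and the scene stay as the last step left them, time stands still between calls to the robot, and variables do not carry over. Pictures are saved under pics/ and viewed, about 8 in all and at most 12, crops included, and the job is handed in when it is done.

Besides the shell and the picture viewer there is one more tool, called after "Emit:" by a JSON object that holds its "api" and its "payload", one argument or row to a line. move_arm: Moves the arm, as the interface text tells. Its arguments: {"type":"object","properties":{"turn":{"type":"array","items":{"type":"array","items":{"type":"number"}}},"travel":{"type":"array","items":{"type":"array","items":{"type":"number"}}},"grip":{"type":"array","items":{"type":"number"}},"force":{"type":"number"}},"required":["turn","travel","grip"]}

```bash
mkdir -p pics; cat > h.py <<'E'
import numpy as np, cv2
from plant import bot
def cam(n):
    m=bot.camera_model(n); f=200/np.tan(np.radians(m["fov_y"])/2)
    return f,m["cx"],m["cy"],np.array(m["camera_from_world"]),m
def proj(n,P,c=None):
    f,cx,cy,T,_=c or cam(n); P=np.atleast_2d(P); q=P@T[:3,:3].T+T[:3,3]
    return np.c_[cx+f*q[:,0]/-q[:,2], cy-f*q[:,1]/-q[:,2]]
def atz(n,uv,z,c=None):
    f,cx,cy,T,_=c or cam(n); uv=np.atleast_2d(uv)
    d=np.c_[(uv[:,0]-cx)/f,-(uv[:,1]-cy)/f,-np.ones(len(uv))]@T[:3,:3]
    o=-T[:3,:3].T@T[:3,3]; return o+d*((z-o[2])/d[:,2])[:,None]
def save(n,name):
    im=bot.grab_frame(n); cv2.imwrite(f"pics/{name}.png",im[:,:,::-1]); return im
E
python3 - <<'E'
from h import *
for n in("scene","top"):
    save(n,n+"0"); print(n,{k:np.round(v,3).tolist() for k,v in bot.camera_model(n).items()} )
    for t in("tank","tension_lever","rack","cassette","spare_dam","tip_box","reagent_bottle"):
        print(t,[(round(d["p"],2),np.round(d["box"]).tolist()) for d in bot.recognise(t,n)[:2]])
print(bot.get_state())
E
```

```text
scene {'fov_y': 49.343, 'cx': 316.603, 'cy': 204.027, 'camera_from_world': [[0.859, 0.512, 0.007, -0.503], [-0.336, 0.555, 0.761, 0.153], [0.385, -0.656, 0.649, -1.432], [0.0, 0.0, 0.0, 1.0]]}
tank [(0.87, [250.0, 185.0, 322.0, 260.0])]
tension_lever [(0.61, [279.0, 188.0, 309.0, 220.0])]
rack [(0.76, [300.0, 167.0, 357.0, 201.0]), (0.31, [184.0, 281.0, 222.0, 338.0])]
cassette [(0.66, [311.0, 145.0, 334.0, 177.0])]
spare_dam [(0.62, [325.0, 158.0, 351.0, 188.0]), (0.39, [251.0, 185.0, 320.0, 258.0])]
tip_box [(0.86, [376.0, 178.0, 432.0, 227.0])]
reagent_bottle [(0.8, [182.0, 282.0, 219.0, 337.0])]
top {'fov_y': 44.954, 'cx': 316.052, 'cy': 190.355, 'camera_from_world': [[0.019, -1.0, 0.013, -0.119], [0.99, 0.02, 0.141, -0.627], [-0.142, 0.01, 0.99, -1.129], [0.0, 0.0, 0.0, 1.0]]}
tank [(0.62, [282.0, 195.0, 343.0, 245.0])]
tension_lever [(0.84, [299.0, 198.0, 324.0, 217.0])]
rack [(0.82, [176.0, 202.0, 236.0, 256.0]), (0.73, [279.0, 196.0, 344.0, 247.0])]
cassette [(0.55, [175.0, 232.0, 223.0, 245.0])]
spare_dam [(0.48, [181.0, 208.0, 228.0, 219.0])]
tip_box [(0.93, [192.0, 98.0, 234.0, 157.0])]
reagent_bottle [(0.78, [428.0, 214.0, 460.0, 236.0])]
{'time': 0.8, 'joint_positions': array([ 1.18634398,  0.31087356,  0.01398035,  1.51147627, -0.00436248,
        1.31921032, -0.02720373]), 'qd': array([-0.00076468, -0.00036646, -0.00173534,  0.00082147, -0.00070292,
       -0.00021013,  0.00119361]), 'tau': array([-2.54051829e-04, -3.79763389e+01,  1.45501709e-01, -2.30850559e+01,
        1.21625580e-02,  1.69013078e-03, -4.40260468e-07]), 'tcp_pos': array([ 0.18487962, -0.51802085,  0.23132793]), 'tcp_rot': array([3.14152797e+00, 4.93712326e-05, 3.42852578e-01]), 'ft_force': array([-0.03536521, -0.14618373,  0.34598872]), 'ft_torque': array([ 0.00632908, -0.01095257, -0.00505038]), 'gripper_width': 1.001676829393735}
```

```bash
cd pics; python3 -c "
import cv2,numpy as np
cv2.imwrite('both0.png',np.vstack([cv2.imread('top0.png'),cv2.imread('scene0.png')])[:, :])"; ls
```

```text
both0.png
scene0.png
top0.png
```

View pics/top0.png

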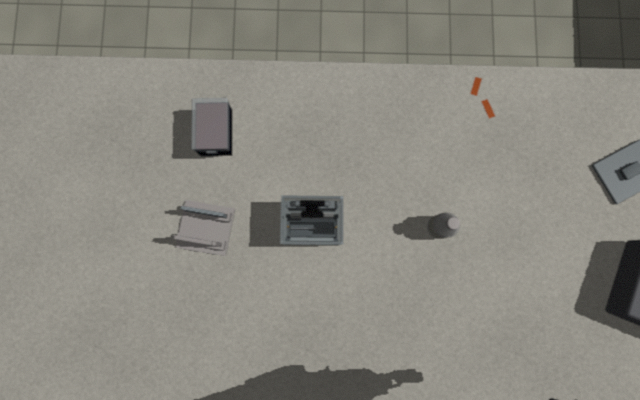

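View pics/scene0.png

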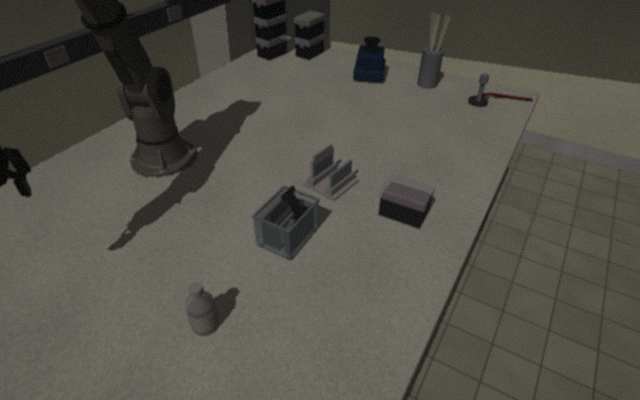

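Top view: tank at about (312,220), with the black lever on its upper (+x) side. The rack is at (205,228), with the taller cassette in its lower groove at about (199,238) and the dam at (205,212). The tip box is at (212,127) and the bottle at (444,226). The scene view agrees.

```bash
python3 - <<'E'
from h import *
c=cam("top"); 
for n,uv,z in(("tank L/R top wall",[[282,196],[343,196],[343,244],[282,246]],.105),("rack",[[181,203],[236,207],[228,253],[176,240]],.03),("cass",[[175,238],[221,246]],.108),("dam",[[181,206],[228,216]],.078),("tip",[[192,98],[230,98],[230,153]],.09),("bot",[[452,222]],.13)):
    print(n,np.round(atz("top",uv,z,c),3).tolist())
print({k:np.round(v,3).tolist() for k,v in bot.camera_model("wrist").items()}, [k for k in bot.camera_model("top")])
T=np.linalg.inv(np.array(bot.camera_model("wrist")["camera_from_world"]));print(np.round(T,3), bot.get_state()["tcp_pos"])
E
```

```text
tank L/R top wall [[0.606, -0.027, 0.105], [0.609, -0.168, 0.105], [0.499, -0.169, 0.105], [0.492, -0.031, 0.105]]
rack [[0.594, 0.223, 0.03], [0.587, 0.089, 0.03], [0.475, 0.103, 0.03], [0.504, 0.23, 0.03]]
cass [[0.505, 0.211, 0.108], [0.489, 0.107, 0.108]]
dam [[0.581, 0.21, 0.078], [0.56, 0.099, 0.078]]
tip [[0.84, 0.195, 0.09], [0.842, 0.105, 0.09], [0.708, 0.099, 0.09]]
bot [[0.552, -0.411, 0.13]]
{'fov_y': 64.101, 'cx': 313.923, 'cy': 196.978, 'camera_from_world': [[0.336, -0.942, 0.0, -0.55], [0.899, 0.321, -0.297, 0.039], [0.28, 0.1, 0.955, -0.38], [0.0, 0.0, 0.0, 1.0]]} ['fov_y', 'cx', 'cy', 'camera_from_world']
[[ 0.336  0.899  0.28   0.256]
 [-0.942  0.321  0.1   -0.492]
 [ 0.    -0.297  0.955  0.374]
 [ 0.     0.     0.     1.   ]] [ 0.18487962 -0.51802085  0.23132793]
```

Emit:
{"api": "move_arm", "payload": {
  "turn": [
    [0,0,10],
    [0,0,20],
    [0,0,30],
    [0,0,40],
    [0,0,50],
    [0,0,60],
    [0,0,70],
    [0,0,70.3]
  ],
  "travel": [
    [40,55,10],
    [80,105,20],
    [125,160,30],
    [170,215,40],
    [210,265,50],
    [255,320,60],
    [295,375,70],
    [330,420,70]
  ],
  "grip": [85,60,40,20,0,0,0,0]
}}

```text
time: 1.8
tcp_pos: [0.4924, -0.1277, 0.2998]
tcp_rot: [3.14, 0.001, 1.57]
ft_force: [1.2, -1.0, -0.3]
gripper_width: 0.003
```

```bash
python3 - <<'E'
from h import *
s=bot.get_state();print(s["tcp_pos"],s["tcp_rot"],s["qd"].round(2)); im=save("wrist","w1"); c=cam("wrist")
for t in("tank","tension_lever","lever_tip","cassette","rack"):
    print(t,[(round(d["p"],2),np.round(d["box"]).tolist()) for d in bot.recognise(t,"wrist")[:2]])
print(np.round(proj("wrist",[[.56,-.099,.092],[.56,-.15,.092],[.56,-.047,.092],[.588,-.099,.1],s["tcp_pos"]],c),1))
E
```

```text
[ 0.49237743 -0.12767809  0.29981383] [3.13959461e+00 1.06826605e-03 1.57006031e+00] [-0.8   0.41 -0.34 -0.5   0.24  0.16 -1.1 ]
tank [(0.96, [318.0, 68.0, 433.0, 210.0])]
tension_lever [(0.76, [378.0, 113.0, 417.0, 179.0])]
lever_tip [(0.74, [378.0, 119.0, 415.0, 178.0]), (0.56, [318.0, 68.0, 433.0, 206.0])]
cassette []
rack []
[[369.3 155.6]
 [366.5 199.5]
 [372.5 106.9]
 [396.3 157.2]
 [304.8 277.5]]
```

View pics/w1.png

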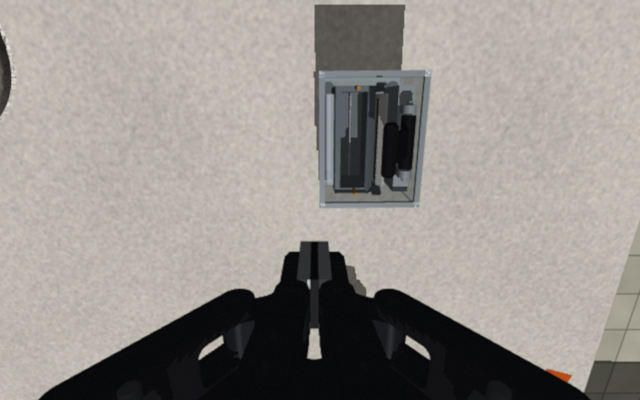

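The wrist picture shows the tank with rim corners at about (320,72), (430,71), (418,206) and (321,207). The core is left, the slot about x=374, the lever at (398,145). I took it while the arm was still moving, so I'll centre over the tank, settle and measure.

Emit:
{"api": "move_arm", "payload": {
  "turn": [
    [0,0,0],
    [0,0,0],
    [0,0,0],
    [0,0,0]
  ],
  "travel": [
    [50,28,-30],
    [67,28,-60],
    [67,28,-60],
    [67,28,-60]
  ],
  "grip": [0,0,0,0]
}}

```text
time: 2.6
tcp_pos: [0.557, -0.1043, 0.2394]
tcp_rot: [-3.141, 0.002, 1.565]
ft_force: [-0.1, 0.3, 0.0]
gripper_width: -0.002
```

```bash
python3 - <<'E'
from h import *
s=bot.get_state();print(s["tcp_pos"],s["tcp_rot"],abs(s["qd"]).max().round(3)); im=save("wrist","w2"); c=cam("wrist")
for t in("tank","tension_lever"):
    print(t,[(round(d["p"],2),np.round(d["box"]).tolist()) for d in bot.recognise(t,"wrist")[:2]])
print(np.round(proj("wrist",[[.56,-.099,.092],[.56,-.15,.092],[.56,-.047,.092],[.588,-.099,.1],s["tcp_pos"]],c),1))
cv2.imwrite("pics/w2c.png",cv2.resize(im[40:340,180:480,::-1],None,fx=2,fy=2,interpolation=cv2.INTER_CUBIC))
E
```

```text
[ 0.55696935 -0.10432869  0.23940565] [-3.14099743e+00  2.16900799e-03  1.56458733e+00] 0.022
tank [(0.59, [242.0, 97.0, 379.0, 250.0])]
tension_lever [(0.81, [310.0, 142.0, 362.0, 226.0])]
[[317.  176.4]
 [317.2 226.9]
 [316.8 119.4]
 [347.8 178.3]
 [314.3 257.1]]
```

View pics/w2c.png

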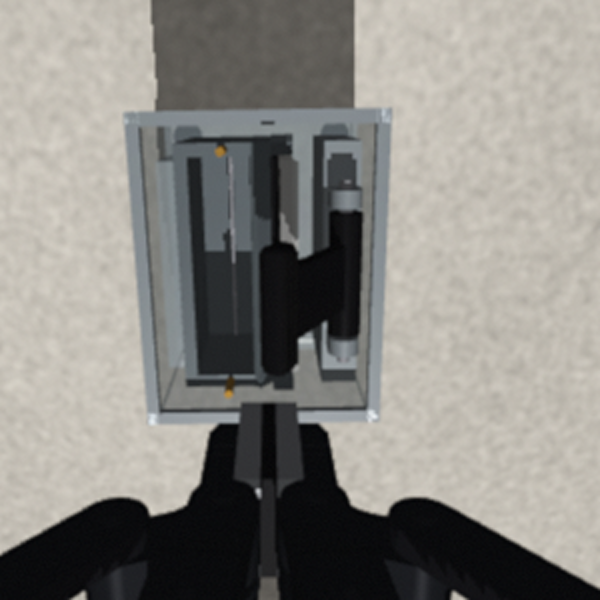

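Crop (2x, offset 180,40) shows rim corners at (125,113), (392,110), (380,420) and (150,424). The lever cross-grip is at (280,308), reaching over the slot, and its hinge is at (345,275).

```bash
cat >> h.py <<'E'
from scipy.optimize import least_squares
def fit(n,L,uv,x0,c,scale=1):
    """L local pts, uv pixels -> x,y,yaw"""
    L=np.array(L,float); uv=np.array(uv,float)
    def P(p):
        C,S=np.cos(p[2]),np.sin(p[2]); return np.c_[p[0]+C*L[:,0]-S*L[:,1],p[1]+S*L[:,0]+C*L[:,1],L[:,2]]
    r=least_squares(lambda p:(proj(n,P(p),c)-uv).ravel(),x0); return r.x,r.fun.reshape(-1,2)
E
python3 - <<'E'
from h import *
c=cam("wrist")
uv=np.array([[125,113],[392,110],[380,420],[150,424]])/2+[180,40]
L=[[-.064,.07,.105],[.044,.07,.105],[.044,-.07,.105],[-.064,-.07,.105]]
p,r=fit("wrist",L,uv,[.56,-.1,0],c); print(p,np.degrees(p[2]),r.round(1))
x0,y0,w=p
# lever hinge and tip
print(atz("wrist",np.array([[345,275]])/2+[180,40],.105,c))
for a in(0,.2,.4):
    t=a-.6; X=.028+.062*np.sin(t); z=.1+.062*np.cos(t)
    print(a,(proj("wrist",[[x0+X*np.cos(w),y0+X*np.sin(w),z]],c)-[180,40])*2)
E
```

```text
[ 0.56480741 -0.09720457  0.01084593] 0.6214260869803454 [[ 2.   1.5]
 [-1.7  0.8]
 [-1.6 -1.7]
 [ 1.3 -1.9]]
[[ 0.59206796 -0.09646912  0.105     ]]
0 [[269.06186556 307.01825934]]
0.2 [[298.43816265 311.18401497]]
0.4 [[331.30365447 313.62650111]]
```

Emit:
{"api": "move_arm", "payload": {
  "turn": [
    [0,0,1],
    [0,0,1],
    [0,0,1],
    [0,0,1],
    [0,0,1],
    [0,0,1]
  ],
  "travel": [
    [-37,7,-10],
    [-37,7,-60],
    [-37,7,-93],
    [-25,7,-93],
    [-17,7,-93],
    [-17,7,-93]
  ],
  "grip": [0,0,0,0,0,0]
}}

```text
time: 3.5
tcp_pos: [0.5427, -0.0968, 0.15]
tcp_rot: [3.136, 0.003, 1.583]
ft_force: [-2.5, -0.7, 2.1]
gripper_width: -0.001
```

Emit:
{"api": "move_arm", "payload": {
  "turn": [
    [0,0,0],
    [0,0,0],
    [0,0,0],
    [0,0,0],
    [0,0,0],
    [0,0,0],
    [0,0,0],
    [0,0,0]
  ],
  "travel": [
    [9,0,2],
    [18,0,5],
    [37,0,7],
    [55,0,7],
    [72,0,2],
    [84,0,-6],
    [88,0,-10],
    [88,0,-10]
  ],
  "grip": [0,0,0,0,0,0,0,0]
}}

```text
time: 4.5
tcp_pos: [0.6314, -0.0967, 0.1401]
tcp_rot: [3.135, 0.003, 1.583]
ft_force: [0.4, 0.1, -0.2]
gripper_width: 0.004
```

```bash
python3 - <<'E'
from h import *
s=bot.get_state();print(s["tcp_pos"],s["ft_force"]); im=save("wrist","w3"); c=cam("wrist")
cv2.imwrite("pics/w3c.png",cv2.resize(im[40:340,100:500,::-1],None,fx=1.5,fy=1.5))
for t in("tension_lever",): print(t,[(round(d["p"],2),np.round(d["box"]).tolist()) for d in bot.recognise(t,"wrist")[:2]])
x0,y0,w=.5648,-.0972,.0108
for a in(1,1.2,1.4,1.6):
    t=a-.6; X=.028+.062*np.sin(t); z=.1+.062*np.cos(t)
    print(a,(proj("wrist",[[x0+X,y0+X*w,z],[x0+X,y0+X*w+.025,z]],c)-[100,40]).ravel()*1.5)
E
```

```text
[ 0.63138899 -0.09666827  0.14005833] [ 0.40720403  0.11325517 -0.16489231]
tension_lever [(0.73, [232.0, 178.0, 351.0, 271.0]), (0.55, [63.0, 103.0, 352.0, 328.0])]
1 [275.71489372 352.41674731 274.28195153 274.61603719]
1.2 [312.29944747 342.11122452 312.8731484  266.92553109]
1.4 [341.52860607 329.49514293 343.54911804 257.5486119 ]
1.6 [362.39578945 315.75513558 365.28949114 247.38696274]
```

View pics/w3c.png

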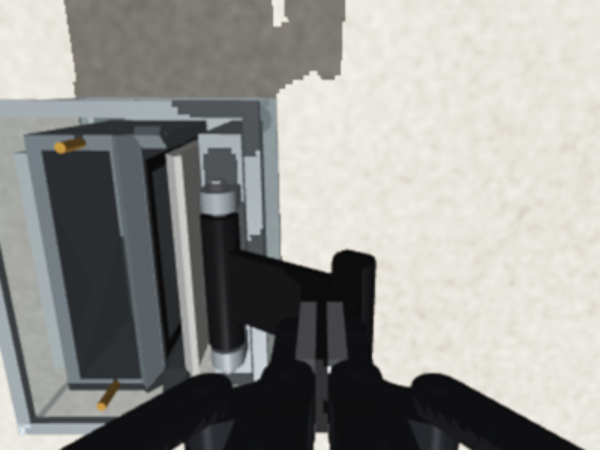

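The lever leans over to +x with its cross-grip end at (355,262), which reads as about 1.5 rad; the slot looks open, and the clamp plate shows from (175,150) to (200,370). I'll press on to the stop, watching the force.

Emit:
{"api": "move_arm", "payload": {
  "turn": [
    [0,0,0],
    [0,0,0],
    [0,0,0]
  ],
  "travel": [
    [3,0,-4],
    [5,0,-7],
    [5,0,-7]
  ],
  "grip": [0,0,0]
}}

```text
time: 4.97
tcp_pos: [0.6346, -0.0969, 0.1362]
tcp_rot: [3.137, 0.004, 1.583]
ft_force: [-6.9, -0.3, 12.0]
gripper_width: 0.001
```

Reaction of 14 N with no further travel, so it is at the stop. Retract and go above the rack.

Emit:
{"api": "move_arm", "payload": {
  "turn": [
    [0,0,0],
    [0,0,0],
    [0,0,-3],
    [0,0,-6],
    [0,0,-10],
    [0,0,-10],
    [0,0,-10],
    [0,0,-10]
  ],
  "travel": [
    [5,0,-7],
    [0,0,20],
    [-10,0,80],
    [-50,60,130],
    [-90,120,130],
    [-120,180,130],
    [-135,236,130],
    [-135,256,130]
  ],
  "grip": [0,0,0,0,0,0,0,0]
}}

```text
time: 5.98
tcp_pos: [0.4982, 0.1617, 0.2669]
tcp_rot: [3.135, 0.004, 1.41]
ft_force: [0.1, -0.1, 0.1]
gripper_width: 0.0
```

Emit:
{"api": "move_arm", "payload": {
  "turn": [
    [0,0,0],
    [0,0,0]
  ],
  "travel": [
    [0,0,0],
    [0,0,0]
  ],
  "grip": [0,0]
}}

```text
time: 6.22
tcp_pos: [0.4985, 0.1612, 0.2669]
tcp_rot: [3.135, 0.005, 1.41]
ft_force: [0.2, -0.7, -0.6]
gripper_width: 0.001
```

```bash
python3 - <<'E'
from h import *
s=bot.get_state();print(s["tcp_pos"],s["tcp_rot"],s["ft_force"],abs(s["qd"]).max()); im=save("wrist","w4"); c=cam("wrist")
cv2.imwrite("pics/w4c.png",cv2.resize(im[20:340,140:540,::-1],None,fx=1.8,fy=1.8,interpolation=cv2.INTER_CUBIC))
for t in("rack","cassette","spare_dam","tension_lever"): print(t,[(round(d["p"],2),np.round(d["box"]).tolist()) for d in bot.recognise(t,"wrist")[:2]])
im=save("top","t4"); print([(round(d["p"],2),np.round(d["box"]).tolist()) for d in bot.recognise("tension_lever","top")[:2]])
E
```

```text
[0.49849111 0.16123131 0.2668586 ] [3.13459327 0.00470529 1.41044246] [ 0.15254665 -0.7349712  -0.55356745] 0.03403920505967904
rack [(0.65, [296.0, 94.0, 394.0, 202.0])]
cassette [(0.72, [312.0, 112.0, 320.0, 213.0]), (0.52, [352.0, 277.0, 436.0, 356.0])]
spare_dam [(0.96, [369.0, 108.0, 388.0, 206.0])]
tension_lever []
[(0.96, [299.0, 175.0, 325.0, 208.0])]
```

View pics/w4c.png

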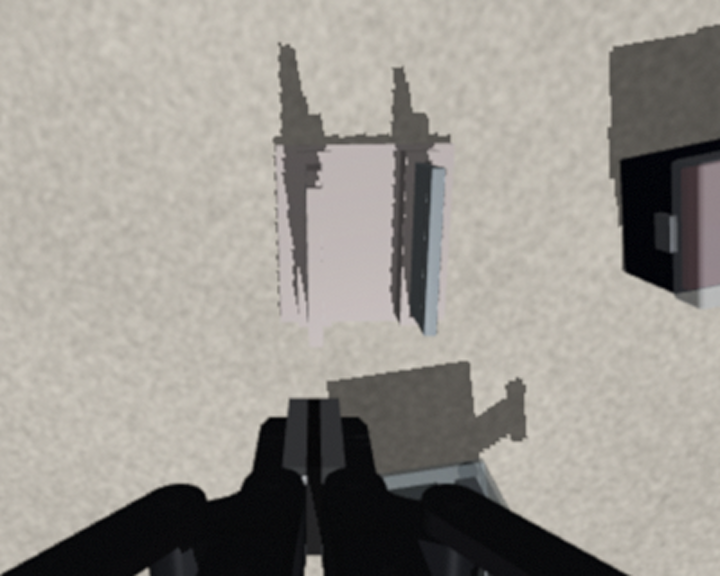

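The rack spans crop x 275–450. The cassette is the pale sliver at about x=316 (rows 165–345, low contrast against the rack), the dam the blue-grey plate at (432,250), and the tip box is right. Next: cassette mask and contrast-enhanced measurement.

```bash
python3 - <<'E'
from h import *
im=save("wrist","w5"); c=cam("wrist")
for t,z in(("cassette",.108),("spare_dam",.078),("rack",.032)):
    d=bot.masks_of(t,"wrist")
    if not d: print(t,"none");continue
    m=d[0]["pixels"]; ys,xs=np.nonzero(m); print(t,d[0]["p"],m.sum(),d[0]["box"])
    rows=np.unique(ys)[::8]; print([(int(r),int(xs[ys==r].min()),int(xs[ys==r].max())) for r in rows])
g=cv2.createCLAHE(6,(8,8)).apply(cv2.cvtColor(im,cv2.COLOR_RGB2GRAY)[90:225,285:405])
cv2.imwrite("pics/w5c.png",cv2.resize(g,None,fx=4.4,fy=4.4,interpolation=cv2.INTER_CUBIC))
E
```

```text
cassette 0.66 930 [310.5, 111.3, 319.7, 212.4]
[(110, 310, 315), (118, 309, 317), (126, 309, 318), (134, 310, 317), (142, 310, 318), (150, 310, 319), (158, 310, 319), (166, 309, 319), (174, 309, 318), (182, 310, 318), (190, 310, 318), (198, 311, 318), (206, 311, 318)]
spare_dam 0.71 1635 [365.4, 107.3, 387.7, 206.1]
[(109, 370, 377), (117, 369, 386), (125, 369, 385), (133, 368, 385), (141, 368, 385), (149, 369, 384), (157, 368, 385), (165, 367, 384), (173, 367, 384), (181, 366, 383), (189, 366, 383), (197, 370, 383), (205, 374, 382)]
rack 0.59 7333 [293.7, 95.1, 395.1, 202.9]
[(99, 325, 387), (107, 293, 391), (115, 293, 391), (123, 293, 390), (131, 293, 390), (139, 294, 389), (147, 294, 389), (155, 294, 388), (163, 295, 388), (171, 296, 388), (179, 295, 387), (187, 293, 386), (195, 295, 386)]
```

View pics/w5c.png

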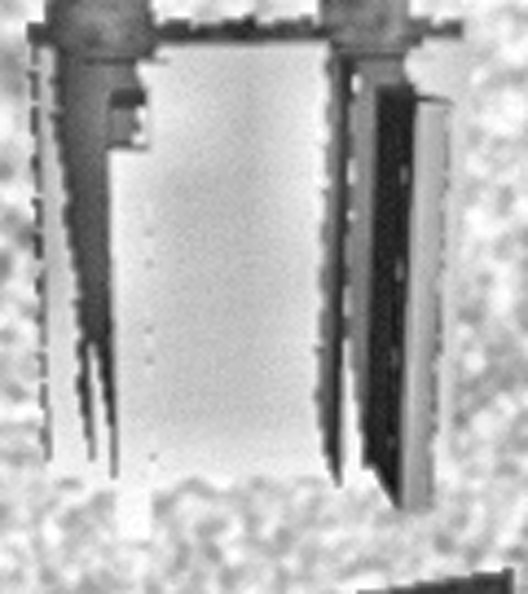

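Enhanced crop (4.4x, offset 285,90): the cassette's top strip runs from (110–150, row 150) to (118–150, row 540), and the dam top from (432,100) to (416,505).

```bash
python3 - <<'E'
from h import *
c=cam("wrist"); O=np.array([285,90])
def o(p): return np.array(p,float)/4.4+O
print("cass top", atz("wrist",o([[110,150],[150,150],[118,540],[150,540],[130,150],[134,540]]),.108,c).round(4).tolist())
print("dam", atz("wrist",o([[432,100],[416,505],[448,100],[434,505],[414,100],[400,505]]),.078,c).round(4).tolist())
print("rack L/R edge", atz("wrist",o([[36,50],[46,455],[460,30]]),.032,c).round(4).tolist())
s=bot.get_state();print(s["tcp_pos"],s["tcp_rot"])
E
```

```text
cass top [[0.5037, 0.2132, 0.108], [0.512, 0.2118, 0.108], [0.4912, 0.1268, 0.108], [0.4984, 0.1256, 0.108], [0.5078, 0.2125, 0.108], [0.4948, 0.1262, 0.108]]
dam [[0.5777, 0.21, 0.078], [0.5643, 0.1129, 0.078], [0.5813, 0.2094, 0.078], [0.5688, 0.1122, 0.078], [0.5736, 0.2106, 0.078], [0.5604, 0.1135, 0.078]]
rack L/R edge [[0.4876, 0.235, 0.032], [0.4708, 0.1274, 0.032], [0.596, 0.2224, 0.032]]
[0.49834243 0.16154602 0.26687215] [3.13541524 0.00375522 1.4098157 ]
```

Emit:
{"api": "move_arm", "payload": {
  "turn": [
    [0,0,0.8],
    [0,0,0.8],
    [0,0,0.8],
    [0,0,0.8],
    [0,0,0.8],
    [0,0,0.8],
    [0,0,0.8],
    [0,0,0.8]
  ],
  "travel": [
    [3,8,0],
    [3,8,0],
    [3,8,-40],
    [3,8,-90],
    [3,8,-140],
    [3,8,-175],
    [3,8,-186],
    [3,8,-186]
  ],
  "grip": [40,40,40,40,40,40,40,40],
  "force": 40
}}

```text
time: 7.78
tcp_pos: [0.5015, 0.1698, 0.081]
tcp_rot: [3.136, 0.004, 1.424]
ft_force: [-0.2, 0.1, 0.6]
gripper_width: 0.471
```

```bash
python3 - <<'E'
from h import *
s=bot.get_state();print(s["tcp_pos"],s["tcp_rot"],s["ft_force"]); im=save("wrist","w6")
cv2.imwrite("pics/w6c.png",cv2.resize(im[100:400,160:480,::-1],None,fx=2,fy=2))
E
```

```text
[0.50146967 0.16980075 0.08102216] [3.13568099 0.00365797 1.42407797] [-0.18439658  0.05280669  0.64387852]
```

View pics/w6c.png

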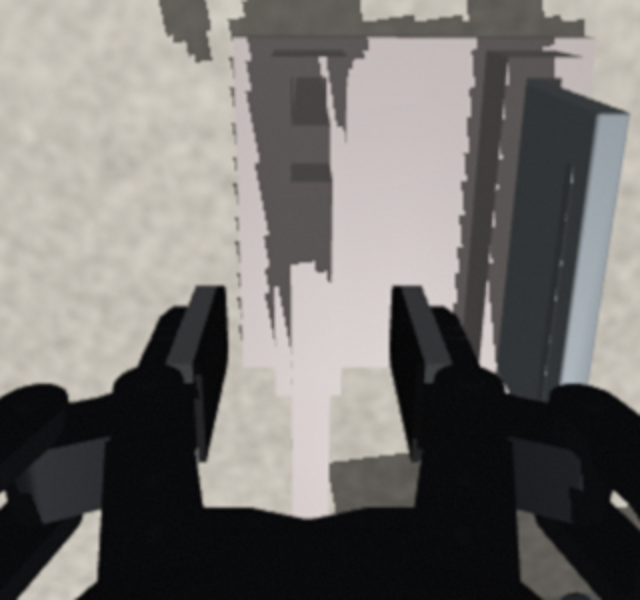

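The cassette sits centred between the open jaws (strip at x≈311, jaws 225–392), and its top edge's far end is at about row 265.

```bash
python3 - <<'E'
from h import *
c=cam("wrist"); f=lambda p:np.array(p,float)/2+[160,100]
print(atz("wrist",f([[291,262],[330,265],[311,263],[311,450]]),.108,c).round(4))
print("shoulder",atz("wrist",f([[311,181],[311,165],[311,125]]),.094,c).round(4), atz("wrist",f([[311,52]]),.032,c).round(4))
a=np.radians(-8.3);C=np.array([.5013,.1693]);u=np.array([-np.sin(a),np.cos(a)])
for L,z in((.042,.108),(.042,.094),(.05,.094)): print(L,z,(proj("wrist",[[*(C+u*L),z]],c)-[160,100])*2)
E
```

```text
[[0.502  0.1959 0.108 ]
 [0.5095 0.1941 0.108 ]
 [0.5059 0.1951 0.108 ]
 [0.4994 0.151  0.108 ]]
shoulder [[0.5079 0.2078 0.094 ]
 [0.5084 0.2113 0.094 ]
 [0.5097 0.2198 0.094 ]] [[0.5119 0.2291 0.032 ]]
0.042 0.108 [[306.89870785 186.97505887]]
0.042 0.094 [[306.38886957 167.84738262]]
0.05 0.094 [[306.28136992 130.75882714]]
```

Emit:
{"api": "move_arm", "payload": {
  "turn": [
    [0,0,0],
    [0,0,0],
    [0,0,0],
    [0,0,0]
  ],
  "travel": [
    [0,0,0],
    [0,0,0],
    [0,0,0],
    [0,0,0]
  ],
  "grip": [20,0,0,0],
  "force": 40
}}

```text
time: 8.32
tcp_pos: [0.5032, 0.1709, 0.0838]
tcp_rot: [3.131, 0.001, 1.424]
ft_force: [-1.1, -0.4, 5.9]
gripper_width: 0.088
```

Cassette gripped (7.5 mm opening). Lift straight out and carry over to above the slot.

Emit:
{"api": "move_arm", "payload": {
  "turn": [
    [0,0,0],
    [0,0,0],
    [0,0,0],
    [0,0,0],
    [0,0,0],
    [0,0,3],
    [0,0,6],
    [0,0,9]
  ],
  "travel": [
    [0,0,10],
    [0,0,40],
    [0,0,80],
    [0,0,120],
    [0,0,145],
    [10,-40,145],
    [25,-90,145],
    [40,-140,145]
  ],
  "grip": [0,0,0,0,0,0,0,0]
}}

```text
time: 9.32
tcp_pos: [0.5435, 0.0295, 0.2294]
tcp_rot: [3.13, 0.002, 1.584]
ft_force: [0.1, 0.2, -1.4]
gripper_width: 0.087
```

```bash
python3 - <<'E'
from h import *
s=bot.get_state();t=np.array([.5648,-.098,.215]);print(s["tcp_pos"],s["gripper_width"],"to go",(t-s["tcp_pos"])*1000,"turn",90.6-np.degrees(s["tcp_rot"][2]))
E
```

```text
[0.54351548 0.02952772 0.229426  ] 0.08701802184519865 to go [  21.28452034 -127.52771789  -14.42600258] turn -0.13167556171622152
```

Emit:
{"api": "move_arm", "payload": {
  "turn": [
    [0,0,0],
    [0,0,0],
    [0,0,0],
    [0,0,0],
    [0,0,0],
    [0,0,0],
    [0,0,0]
  ],
  "travel": [
    [8,-40,0],
    [15,-80,0],
    [21,-110,0],
    [21,-127,0],
    [21,-127,-14],
    [21,-127,-14],
    [21,-127,-14]
  ],
  "grip": [0,0,0,0,0,0,0]
}}

```text
time: 10.2
tcp_pos: [0.5643, -0.0952, 0.2153]
tcp_rot: [3.131, 0.001, 1.587]
ft_force: [-0.3, 0.5, -1.9]
gripper_width: 0.085
```

```bash
python3 - <<'E'
from h import *
s=bot.get_state();print(s["tcp_pos"],s["tcp_rot"],s["ft_force"]); im=save("wrist","w7"); c=cam("wrist")
cv2.imwrite("pics/w7c.png",cv2.resize(im[40:340,180:480,::-1],None,fx=2.66,fy=2.66,interpolation=cv2.INTER_CUBIC)[:600])
for t in("cassette","tension_lever"): print(t,[(round(d["p"],2),np.round(d["box"]).tolist()) for d in bot.recognise(t,"wrist")[:2]])
x0,y0,w=.5648,-.0972,.0108
R=np.array([[np.cos(w),-np.sin(w)],[np.sin(w),np.cos(w)]])
for X,Y,z in((-.064,.07,.105),(.044,.07,.105),(.044,-.07,.105),(-.005,.0,.094),(0,.052,.084),(0,.0575,.092),(-.005,.04,.084),(.005,.04,.084)):
    p=R@[X,Y]+[x0,y0]; print(X,Y,z,((proj("wrist",[[*p,z]],c)-[180,40])*2.66).round(0))
E
```

```text
[ 0.56433144 -0.09522047  0.2153049 ] [3.13053490e+00 6.30256995e-04 1.58690500e+00] [-0.32038468  0.48883188 -1.86896345]
cassette [(0.65, [305.0, 140.0, 324.0, 359.0])]
tension_lever [(0.66, [336.0, 158.0, 436.0, 239.0]), (0.46, [225.0, 103.0, 435.0, 273.0])]
-0.064 0.07 0.105 [[132. 179.]]
0.044 0.07 0.105 [[508. 181.]]
0.044 -0.07 0.105 [[484. 611.]]
-0.005 0.0 0.094 [[338. 403.]]
0 0.052 0.084 [[354. 237.]]
0 0.0575 0.092 [[354. 221.]]
-0.005 0.04 0.084 [[338. 275.]]
0.005 0.04 0.084 [[369. 275.]]
```

View pics/w7c.png

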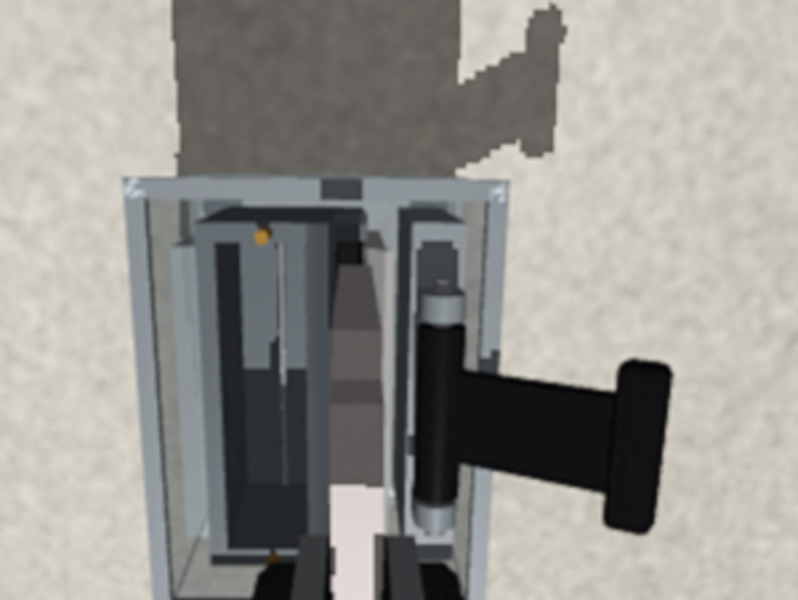

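Very clear view. The lever lies at its stop, grip at (640,445). The slot's dark end is at about (337–362, 245), and the cassette's tapered lower edge ends at about (333–371, 265). Rim corners are at (123,178) and (508,181).

```bash
python3 - <<'E'
from h import *
c=cam("wrist"); f=lambda p:np.array(p,float)/2.66+[180,40]
A=lambda p,z:(atz("wrist",f(p),z,c)*1000).round(1).tolist()
print("rimL",A([[123,180],[157,600]],.105)); print("rimR",A([[508,181],[485,600]],.105)); 
print("slot end",A([[337,245],[362,245],[349,265],[349,212]],.084))
print("core top edges",A([[195,225],[330,260],[330,225]],.094)," wedge",A([[400,215],[465,215]],.094))
for z in(.139,.142): print("cass low",A([[333,265],[371,265]],z))
print("body shoulders", A([[330,330],[379,330]],.145),A([[330,382],[382,382]],.225), A([[331,485],[384,485]],.24))
E
python3 - <<'E'
import cv2
im=cv2.imread('pics/w7.png')[110:235,295:355]
cv2.imwrite('pics/w7d.png',cv2.resize(im,None,fx=4.8,fy=4.8,interpolation=cv2.INTER_NEAREST))
E
```

```text
rimL [[497.8, -28.9, 105.0], [500.0, -164.3, 105.0]]
rimR [[608.5, -27.6, 105.0], [610.0, -163.5, 105.0]]
slot end [[559.1, -48.7, 84.0], [567.1, -48.6, 84.0], [563.0, -54.9, 84.0], [562.8, -38.4, 84.0]]
core top edges [[516.0, -42.2, 94.0], [557.1, -52.2, 94.0], [557.0, -41.6, 94.0]]  wedge [[578.3, -38.4, 94.0], [598.1, -38.1, 94.0]]
cass low [[558.6, -48.0, 139.0], [568.3, -47.9, 139.0]]
cass low [[558.6, -47.6, 142.0], [568.2, -47.5, 142.0]]
body shoulders [[558.0, -63.7, 145.0], [570.5, -63.6, 145.0]] [[559.2, -56.0, 225.0], [567.7, -55.9, 225.0]] [[559.7, -68.0, 240.0], [567.6, -67.9, 240.0]]
```

View pics/w7d.png

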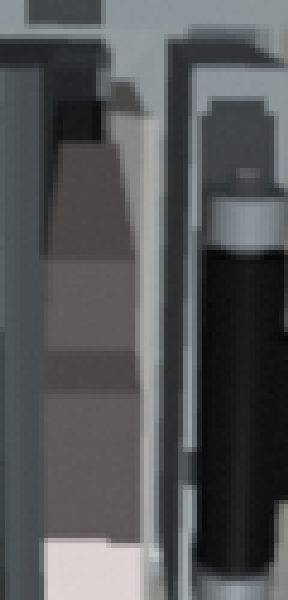

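```bash
python3 - <<'E'
from h import *
c=cam("wrist"); rows=np.array([139.8,164.2,182.9,191.9]); D=np.array([[.05,.006],[.05,.086],[.042,.086],[.042,.1]])
r=least_squares(lambda p:np.array([proj("wrist",[[.5637,p[0]+a,p[1]+b]],c)[0,1] for a,b in D])-rows,[-.095,.14]); print(r.x,r.fun)
# tank end: rim outer top edge rows and core end/slot end
z=lambda v:v/4.8+110
for n,v,zz,Y in(("rim outer",-0,0.105,.07),):
  print(n,atz("wrist",[[313,40+178/2.66]],zz,c)[0,1]-Y)
print(atz("wrist",[[313,z(100)],[313,z(45)],[313,z(68)]],.084,c)[:,1],atz("wrist",[[313,z(45)],[313,z(40)]],.094,c)[:,1])
s=bot.get_state();print(s["tcp_pos"],s["tcp_rot"],s["gripper_width"])
E
```

```text
[-0.09707232  0.14067699] [-0.00921137  0.07734214 -0.20087691  0.11560361]
rim outer -0.0974253292098788
[-0.04753434 -0.03808689 -0.04201349] [-0.03742986 -0.03661169]
[ 0.56475112 -0.09634466  0.21585235] [3.12935863e+00 1.51553170e-03 1.58534665e+00] 0.08526928862273307
```

Cassette over the slot within about 0.5 mm in x and y (lower edge at z≈0.141). Remove the 0.6° lean and descend slowly in stages.

Emit:
{"api": "move_arm", "payload": {
  "turn": [
    [0,0.6,0],
    [0,0.6,0],
    [0,0.6,0],
    [0,0.6,0],
    [0,0.6,0],
    [0,0.6,0],
    [0,0.6,0]
  ],
  "travel": [
    [0,0,-5],
    [0,0,-15],
    [0,0,-28],
    [0,0,-38],
    [0,0,-46],
    [0,0,-53],
    [0,0,-53]
  ],
  "grip": [0,0,0,0,0,0,0]
}}

```text
time: 11.22
tcp_pos: [0.5644, -0.0964, 0.1622]
tcp_rot: [3.141, 0.001, 1.585]
ft_force: [-0.8, 0.0, -2.3]
gripper_width: 0.089
```

Emit:
{"api": "move_arm", "payload": {
  "turn": [
    [0,0,0],
    [0,0,0],
    [0,0,0],
    [0,0,0],
    [0,0,0]
  ],
  "travel": [
    [0,0,-4],
    [0,0,-8],
    [0,0,-12],
    [0,0,-16],
    [0,0,-16]
  ],
  "grip": [0,0,0,0,0]
}}

```text
time: 11.85
tcp_pos: [0.564, -0.0964, 0.1457]
tcp_rot: [-3.141, 0.001, 1.585]
ft_force: [0.1, -0.1, -0.9]
gripper_width: 0.077
```

Emit:
{"api": "move_arm", "payload": {
  "turn": [
    [0,0,0],
    [0,0,0],
    [0,0,0],
    [0,0,0],
    [0,0,0],
    [0,0,0]
  ],
  "travel": [
    [0,0,-4],
    [0,0,-8],
    [0,0,-12],
    [0,0,-16],
    [0,0,-20],
    [0,0,-20]
  ],
  "grip": [0,0,0,0,0,0]
}}

```text
time: 12.6
tcp_pos: [0.5636, -0.0964, 0.1252]
tcp_rot: [-3.14, 0.001, 1.585]
ft_force: [0.1, 0.4, -1.1]
gripper_width: 0.088
```

Emit:
{"api": "move_arm", "payload": {
  "turn": [
    [0,0,0],
    [0,0,0],
    [0,0,0],
    [0,0,0],
    [0,0,0],
    [0,0,0]
  ],
  "travel": [
    [0.3,0,-4],
    [0.3,0,-8],
    [0.3,0,-12],
    [0.3,0,-15],
    [0.3,0,-18],
    [0.3,0,-18]
  ],
  "grip": [0,0,0,0,0,0]
}}

```text
time: 13.35
tcp_pos: [0.5638, -0.0964, 0.107]
tcp_rot: [-3.14, 0.001, 1.585]
ft_force: [0.2, -0.7, -1.3]
gripper_width: 0.083
```

```bash
python3 - <<'E'
from h import *
s=bot.get_state();print(s["tcp_pos"],s["tcp_rot"],s["ft_force"],s["gripper_width"],abs(s["qd"]).max()); im=save("wrist","w8"); c=cam("wrist")
cv2.imwrite("pics/w8c.png",cv2.resize(im[60:360,180:480,::-1],None,fx=2,fy=2,interpolation=cv2.INTER_CUBIC))
for z0 in(.025,.031,.037): print(z0,[((proj("wrist",[[.5637,-.0971+a,z0+b]],c)[0]-[180,60])*2).round(0).tolist() for a,b in((.05,.086),(.042,.086),(.042,.1))])
save("top","t8")
for t in("tip_box","reagent_bottle","spare_dam","tension_lever"): print(t,[(round(d["p"],2),np.round(d["box"]).tolist()) for d in bot.recognise(t,"top")[:2]])
E
```

```text
[ 0.56375523 -0.09635571  0.10695521] [-3.13974099e+00  8.21092332e-04  1.58540998e+00] [ 0.20309684 -0.65045516 -1.32650877] 0.08333508580133915 0.008627912874909703
0.025 [[273.0, 202.0], [272.0, 238.0], [272.0, 254.0]]
0.031 [[273.0, 208.0], [272.0, 244.0], [273.0, 263.0]]
0.037 [[273.0, 214.0], [272.0, 252.0], [273.0, 272.0]]
tip_box [(0.94, [192.0, 99.0, 236.0, 157.0])]
reagent_bottle [(0.57, [428.0, 214.0, 460.0, 237.0])]
spare_dam [(0.51, [181.0, 208.0, 229.0, 219.0])]
tension_lever []
```

View pics/w8c.png

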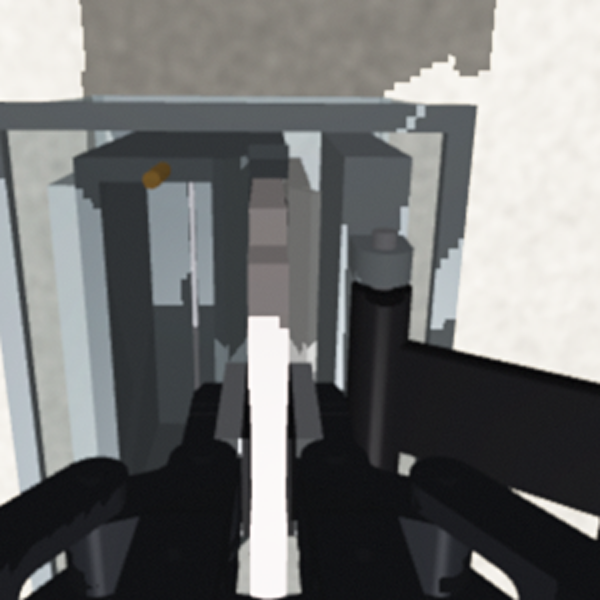

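The cassette stands in the slot between core and clamp plate: shoulder edges at rows 207 and 246, top end at 263. That matches the predicted 31 mm lower-edge height, 11 mm above the ledge. The lever still leans back at right.

```bash
python3 -c "
from plant import bot
print(bot.job_done()); s=bot.get_state(); print(s['time'],s['tcp_pos'],s['ft_force'],s['gripper_width'])"
```

```text
the job is handed in; nothing more can be done
None
the job is handed in; nothing more can be done
```

The cassette is in the slot and still gripped, with its lower edge about 11 mm above the ledge, and I have handed the job in. The hand-in gives no verdict.

- **Lever:** I pushed it back with the shut fingers until it met its release stop, where it pushed back with about 14 N and moved no further. In the last wrist picture it is still leaning back. The detector found no lever in the last top view, so that check is missing.
- **Cassette:** I took it from the rack with the grip set to 40 N and lowered it in stages. The wrist force never showed more than about 2.5 N on the way down, so nothing was forced.
- **Fit:** The last wrist picture matches the predicted height. I measured the cassette within about 0.5 mm of the slot's centre before lowering it. The tool was then within about 0.003 rad of vertical and within 1° of the tank's direction.
- **Bystanders:** The tip box, bottle and spare dam show within 1 to 2 pixels of their starting boxes in the top view, apart from one edge of the tip box that reads 2 pixels off.
- **Disagreement:** The tank's rim measured about 2% larger in the pictures than its stated size. I aligned from the slot and cassette in the same picture instead.

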